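Ease the mould press by one ratchet notch

TASK

The small mould press on the bench is wound one notch too tight. With a fingertip, lift its ratchet pawl off the wheel by pushing the pawl's thumb lever away from the wheel, push the star wheel backward by one notch (an eighth of a turn, its top moving towards the pawl's pivot), then push the thumb lever back so that the pawl drops fully home between the next two teeth. Leave everything else on the bench where it stands.

Things in the scene. Friction and masses are not known exactly. Their poses are not given: they have to be found in the camera images.
- press: mould press fixed to the bench: dark wooden base board (x -130 to 70, y -160 to 180, 20 mm high), moulds, and on the side far from the robot a ratchet wheel, pawl and star wheel. Origin on the bench under the shaft. x along the shaft, away from the robot; y towards the pawl's pivot; shaft at y 0, z 115 mm. Grey plate at x 6 to 18, y 65 to 115 mm, 195 mm high; the rest below x 20 is under 175 mm
- wheel (a joint): turn of the wheel, rad; grows backward (top moves to the press's +y); one notch is 0.785. Starts at -0.20 to -0.07; with the pawl home it has 0.25 of play and stops against the pawl at about 0. One notch back, the pawl drops home cleanly between about 0.54 and 0.77. Friction 0.3 N m: it stays where it is left. 8 saw teeth, radius 63 mm, at press x 32 to 48 mm
- wheel_centre (a point): centre of the star wheel on the shaft (press x 95 mm, z 115 mm). Its four spokes are steel rods of 12 mm diameter, 90 degrees apart, in the plane press x = 95 mm; each ends in a black ball of 20 mm diameter whose centre is 100 mm from the shaft
- spoke_end (a point): centre of the ball of the uppermost spoke, the one to push. The spoke leans from upright towards the press's +y by (wheel - 0.27) rad: at the start it leans about 20 to 27 degrees to -y, after one notch about as far to +y
- pawl (a joint): lift of the pawl in rad: 0 when home in the teeth, grows as the nose goes up, up to 1.2. Clear of the teeth above 0.25. Its hinge is stiff with friction (0.11 N m): the pawl stays where it is left and does not fall back alone
- pawl_pivot (a point): the pawl's hinge, parallel to the shaft (press x 40, y 90, z 175 mm)
- pawl_bar (a point): middle of the cross bar at the top of the pawl's thumb lever: a steel bar along press x, 16 mm in diameter, 56 mm long, 60 mm from the pivot. The lever leans from upright towards the press's +y by (pawl - 0.52) rad: with the pawl home it leans 30 degrees towards the wheel (-y), bar centre at z 227 mm. Pushing the bar to +y lifts the pawl, pushing it to -y lowers it
- pawl_nose (a point): lower end of the pawl's nose, a steel block 14 x 8 mm, 90 mm from the pivot on the wheel side; with the pawl home it stands over the shaft at z 163 mm
- wedge: loose wooden block 35 x 50 x 25 mm on the press's base board; origin under its centre; a bystander
- gauge: loose brass gauge plug, 28 mm in diameter, 38 mm high, on the press's base board; origin under its centre; a bystander
- roll: loose paper label roll, 90 mm in diameter, 55 mm high, standing on the bench beyond the star wheel; origin under its centre; a bystander
- jar: loose amber jar, 60 mm in diameter, 85 mm high, on the bench beyond the star wheel; origin under its centre; a bystander
- cup: loose white cup, 72 mm in diameter, 75 mm high, on the right of the bench; origin under its centre; a bystander
- mallet: loose hammer lying on the left of the bench; a bystander

How it is judged (in metres and radians):
On the way, in this order (a step that is already met when the one before it is completed fails the run):
1. the pawl is lifted clear of the teeth while the wheel has not yet gone back (value of joint pawl above 0.28 rad and value of joint wheel below 0.2 rad), for 0.2 s.
2. the wheel is pushed back most of a notch while the pawl is up (value of joint pawl above 0.2 rad and value of joint wheel above 0.42 rad), for 0.2 s.
At the end, for the whole second after the job is handed in: the pawl is home between the teeth (joint pawl below 0.10), the wheel is exactly one notch back (joint wheel between 0.45 and 0.87) and at rest (value of joint pawl below 0.1 rad and value of joint wheel between 0.45 and 0.87 rad and not (velocity of joint wheel above 0.05 rad/s) and not (velocity of joint wheel below -0.05 rad/s)); the robot touches nothing.
It fails at once if the wheel was backed off by more than one notch (joint wheel above 1.1) (value of joint wheel above 1.1 rad).
It fails at once if the wheel was wound tighter (joint wheel below -0.6) (value of joint wheel below -0.6 rad).
It fails at once if the press was pushed with the arm or the gripper's body instead of the fingers (contact force between the arm and press above 5 N).
It fails at once if a loose thing on the bench (wedge, gauge, roll, jar, cup, mallet) was moved or lifted by more than 25 mm (distance of any of wedge, gauge, roll, jar, cup, mallet from where it was at the start of the episode above 0.025 m).
It also fails if it takes over 61 s, if anything falls off the work surface, if the arm or the gripper's body presses on something with over 40 N, if the wrist force passes 120 N, or if a joint passes its speed limit or range.

ROBOT

A 6-joint arm with a two-finger parallel gripper is mounted at the origin on the work surface. World frame = base frame: x ahead of the robot, y to its left, z up, the work surface at z = 0. Lengths are in mm, angles in rad, forces in N, time in s.
With the tool pointing down it reaches from about 350 to 775 mm from the base axis. Payload 7.3 kg.
Tool frame: the origin (TCP) lies midway between the tips of the shut fingers; the grasp point (between the pads) lies 19 mm behind it (bot.tcp_to_grasp is the distance from the TCP to the grasp point, in mm); z points along the fingers, y is the line along which they close (so a half turn about z gives the same grasp; the last joint's range is limited). The gripper opens to 92 mm and grips with 3 to 60 N. Pads are 19 mm wide; open, the fingers measure 130 mm over their backs; the gripper's body (75 mm by 190 mm) begins 47 mm behind the grasp point.
Start: joints at [1.12, 0.342, 1.524, -0, 1.275, -0.146], TCP at [157.539, 500.826, 226.741] pointing down, gripper open.
Joint ranges: [-2.53, 2.53], [-0.77, 2.02], [0.04, 2.7], [-1, 4.14], [0.28, 2.66], [-3.11, 3.11]. Speed limits (rad/s): [2.57, 2.57, 3.14, 3.14, 3.14, 3.14].

INTERFACE

Orientations are given as [roll, pitch, yaw] about the fixed x, y, z axes, in that order (R = Rz(yaw) Ry(pitch) Rx(roll)).
In Python, from plant import bot, viewer gives the robot as it stands. The module is installed in compiled form; this text tells all that it offers.
- The arm moves only by the shell command python3 -m handwheel 'ROWS'. ROWS is text: rows parted by semicolons, each of 7 numbers parted by spaces: the shift along the tool's x, y, z scaled (see below), then the turn, a rotation vector about the tool's x, y, z scaled (see below), then the opening, from -1 (shut) to 1 (fully open), so that 0 is half open. In form: tx ty tz rx ry rz gripper; .... A call has 1 to 8 rows; each row is the pose to reach, as a shift and turn from the pose commanded when the call began, along the tool's axes at that moment, turning the shorter way round; what a row does not reach only later rows make up. The controller multiplies each number of a shift by 10 cm and each number of a turn by pi rad. A row lasts 1/12 s, in which the tool goes at most 41.7 mm and 7.16 degrees, less where a joint would pass 70% of its speed; a pose out of reach is approached as far as the arm can. A call with a number of a shift or a turn outside -1 to 1 is refused whole. A call with a gripper value outside its range is refused whole. The fingers move at their own pace and stop on an object; the grip force is fixed at half the most. Time passes only in rows, so rows that repeat a pose let the fingers close. It gives the time, the measured TCP pose, the force, the opening and the grip force at its end, in the units of the state.
- bot.get_obs(): the state, without advancing time (a new reading comes with each control period).
- viewer.capture(name): name is "scene" or "top"; returns a dict with "frame" (384x512x3 uint8, red, green, blue), "fov_y" (degrees; the focal length in pixels is half the picture's height over the tangent of half this angle, whatever the lens; pixels are square), "cx", "cy" (the principal point, pixels), "T" (4x4, takes a point from camera to world coordinates). Camera axes: x right, y down, z forward; pixel columns grow to the right and rows downward; lengths in mm; the calibration is good to about 2 mm. A picture is of the moment at which its call begins. There is no depth.
- bot.close_job(): hands the job in; it is judged then, once.
Trained networks look in a picture, given as the dict that the camera call returned (one of the last four; its "shot" number tells which), for a name from the list of things; names that differ only in an ending like _2 or _b are one class to them, and where a whole thing is asked for, a point or a joint stands for the part that bears it (a point fixed in the world has none). Each returns a list of dicts, best first, with "score" (0 to 1); they miss things now and then, are a little off and sometimes report something else, mostly with a low value. They report only what shows in the picture. A call takes as long as a camera call.
- viewer.recognise(target, picture): "centre" ([column, row] in pixels, amid what is visible of it).
- viewer.cut_out(target, picture): "pixels" (384x512 bool, what is visible of it) and "centre" ([column, row] in pixels, amid what is visible of it).
The state is a dict: "time": time; "joint_positions": joint angles; "dq": joint speeds; "tau": joint torques, N m; "tool_pos": TCP position; "tcp_rot": TCP orientation; "contact_force": force on the tool from outside, world axes, zero at the start; "moment": the same for the moment, N m; "grip_width": finger opening in mm; "finger_force": force on a finger pad.
Only numpy, scipy, OpenCV 4.12 (cv2) and the standard library are available. Lean on these libraries where they do the work, as an engineer would, in place of code of your own. Each camera call takes 0.05 s, during which the arm holds its last target. There are 200 camera calls.

## Working session

There is one attempt and no reset: what is moved stays moved. The work goes in short steps, Python scripts to look and compute and a shell command to move; the robot and the scene stay as the last step left them, time stands still between calls to the robot, and variables do not carry over. Pictures are saved under pics/ and viewed, at most 10 in all, crops included, and the job is handed in when it is done.

```bash
mkdir -p pics; cat > h.py <<'E'
import numpy as np,cv2
from plant import bot,viewer
def K(p):
    f=192/np.tan(np.radians(p["fov_y"])/2); return f
def ray(p,px):
    f=K(p);d=np.array([(px[0]-p["cx"])/f,(px[1]-p["cy"])/f,1.]);T=np.array(p["T"])
    d=T[:3,:3]@d; return T[:3,3],d/np.linalg.norm(d)
def proj(p,X):
    T=np.array(p["T"]);c=T[:3,:3].T@(np.asarray(X,float)-T[:3,3]);f=K(p)
    return np.array([p["cx"]+f*c[0]/c[2],p["cy"]+f*c[1]/c[2]])
def atz(p,px,z):
    o,d=ray(p,px);return o+d*(z-o[2])/d[2]
def tri(rs):
    A=sum(np.eye(3)-np.outer(d,d) for o,d in rs);b=sum((np.eye(3)-np.outer(d,d))@o for o,d in rs)
    return np.linalg.solve(A,b)
E
python3 - <<'E'
from h import *
P={n:viewer.capture(n) for n in("scene","top")}
for n,p in P.items():
    cv2.imwrite(f"pics/{n}0.png",p["frame"][:,:,::-1]); T=np.array(p["T"]);print(n,p["fov_y"],T.round(2).tolist())
for t in["press","wheel_centre","spoke_end","pawl_pivot","pawl_bar","pawl_nose","wedge","gauge","roll","jar","cup","mallet"]:
    print(t,[(n,[(round(r["score"],2),np.round(r["centre"]).tolist()) for r in viewer.recognise(t,p)[:2]]) for n,p in P.items()])
E
```

```text
scene 51.860404039404955 [[-0.04, 0.83, -0.56, 1263.46], [1.0, 0.03, -0.03, 46.48], [-0.01, -0.56, -0.83, 1129.08], [0.0, 0.0, 0.0, 1.0]]
top 56.07917873276594 [[-0.02, -0.98, 0.17, 415.21], [-1.0, 0.02, -0.02, 23.38], [0.02, -0.17, -0.98, 1210.42], [0.0, 0.0, 0.0, 1.0]]
press [('scene', [(0.73, [272.0, 168.0]), (0.29, [277.0, 176.0])]), ('top', [(0.65, [239.0, 245.0])])]
wheel_centre [('scene', [(0.93, [277.0, 177.0])]), ('top', [(0.83, [237.0, 209.0]), (0.62, [242.0, 244.0])])]
spoke_end [('scene', [(0.57, [277.0, 176.0])]), ('top', [(0.97, [239.0, 211.0])])]
pawl_pivot [('scene', [(0.92, [271.0, 169.0])]), ('top', [(0.62, [239.0, 245.0])])]
pawl_bar [('scene', [(0.87, [291.0, 156.0])]), ('top', [(0.53, [238.0, 212.0]), (0.5, [217.0, 226.0])])]
pawl_nose [('scene', [(0.66, [294.0, 157.0])]), ('top', [(0.62, [216.0, 228.0])])]
wedge [('scene', [(0.7, [243.0, 191.0])]), ('top', [(0.71, [275.0, 219.0])])]
gauge [('scene', [(0.46, [320.0, 179.0]), (0.17, [254.0, 235.0])]), ('top', [(0.64, [215.0, 226.0]), (0.47, [194.0, 237.0])])]
roll [('scene', [(0.97, [254.0, 238.0])]), ('top', [(0.83, [262.0, 168.0])])]
jar [('scene', [(0.61, [322.0, 225.0])]), ('top', [(0.8, [195.0, 184.0])])]
cup [('scene', [(0.98, [123.0, 196.0])]), ('top', [(0.91, [395.0, 204.0])])]
mallet [('scene', [(0.89, [386.0, 205.0])]), ('top', [(0.82, [134.0, 221.0])])]
```

```bash
python3 - <<'E'
import cv2
a=cv2.imread("pics/scene0.png")[90:270,180:380];b=cv2.imread("pics/top0.png")[140:320,150:340]
cv2.imwrite("pics/sc.png",cv2.resize(a,None,fx=4,fy=3.3333,interpolation=2) if 0 else cv2.resize(a,(660,594),interpolation=2));cv2.imwrite("pics/tc.png",cv2.resize(b,(627,594),interpolation=2))
E
```

```text
(no output)
```

View pics/sc.png

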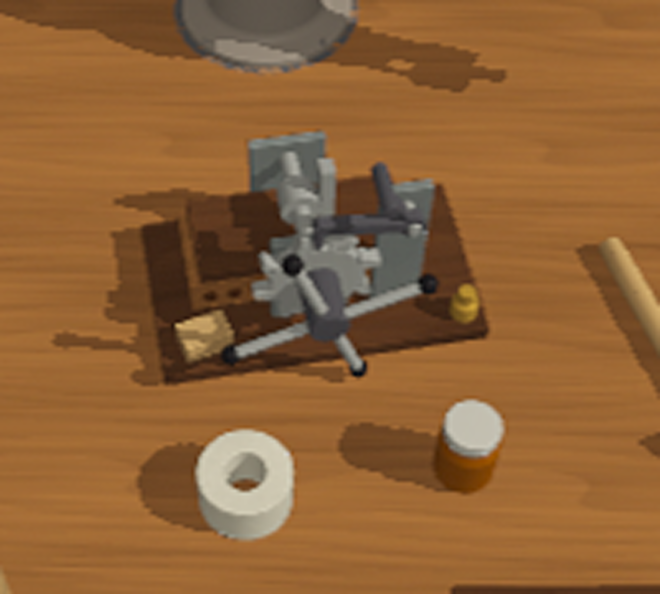

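View pics/tc.png

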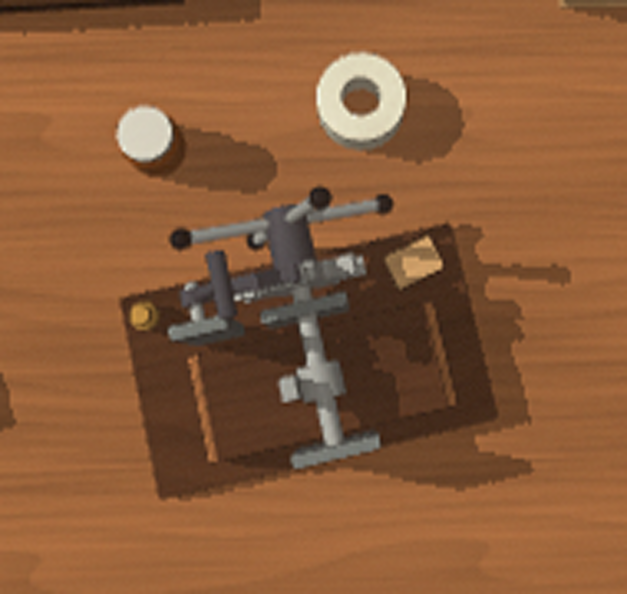

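The scene crop (3.3x) shows the press with the top ball at (292,264), the other balls at (428,284), (230,354) and (358,369), and the dark bar at (385,190). In the top crop the top ball is at (319,197) and the bar runs (215,255)–(230,318). The press is yawed by about 13°. Next I fit its pose.

```bash
cat >> h.py <<'E'
def toW(q,X):
    c,s=np.cos(q[2]),np.sin(q[2]);X=np.asarray(X,float);return np.array([q[0]+c*X[0]-s*X[1],q[1]+s*X[0]+c*X[1],X[2]])
def ball(w,k):
    a=w-0.27+k*np.pi/2; return [95,100*np.sin(a),115+100*np.cos(a)]
def bar(pa,x=40):
    a=pa-0.52; return [x,90+60*np.sin(a),175+60*np.cos(a)]
E
python3 - <<'E'
from h import *
from scipy.optimize import least_squares
P={n:viewer.capture(n) for n in("scene","top")}
t=lambda x,y:np.array([150+x/3.3,140+y/3.3]);s=lambda x,y:np.array([180+x/3.3,90+y/3.3])
C=[[70,180,20],[70,-160,20],[-130,-160,20],[-130,180,20]]
obs=[("top",t(120,297),C[0]),("top",t(450,225),C[1]),("top",t(497,415),C[2]),("top",t(160,497),C[3]),("scene",s(488,328),C[0]),("scene",s(165,380),C[1]),("scene",s(440,185),C[3])]
ob=[("top",t(319,197),0),("top",t(180,238),1),("top",t(258,238),2),("top",t(385,203),3),("scene",s(292,264),0),("scene",s(428,284),1),("scene",s(358,369),2),("scene",s(230,354),3)]
def r(q):
    return np.concatenate([proj(P[n],toW(q,X))-u for n,u,X in obs]+[proj(P[n],toW(q,ball(q[3],k)))-u for n,u,k in ob])
z=least_squares(r,[450,0,0.2,-0.1],loss="soft_l1",x_scale=[100,100,1,1]);q=z.x
print(q,r(q).reshape(-1,2).round(1).tolist())
for n in P:
  for X in[bar(0,12),bar(0,68)]:print(n,((proj(P[n],toW(q,X))-([150,140] if n=="top" else [180,90]))*3.3).round())
  for tn,zz in[("roll",55),("jar",85),("gauge",58),("wedge",45)]:
    c=viewer.recognise(tn,P[n])[0]["centre"];w=atz(P[n],c,zz*.7);d=w[:2]-q[:2];print(n,tn,w.round(),"press",round(np.cos(q[2])*d[0]+np.sin(q[2])*d[1]),round(-np.sin(q[2])*d[0]+np.cos(q[2])*d[1]))
np.save("q.npy",q)
o=bot.get_obs();print(o)
E
```

```text
[ 4.64874814e+02  5.78843369e+01  2.07225390e-01 -7.68131296e-02] [[-0.6, -0.5], [-0.0, -2.0], [0.5, 0.1], [-0.6, 0.3], [0.4, -0.5], [-1.0, -1.5], [0.3, -1.3], [-0.2, -0.6], [-0.0, -0.4], [-0.5, -0.1], [-0.8, -0.7], [-0.1, -0.2], [-0.6, -0.3], [-0.8, -0.6], [-0.5, -0.4]]
scene [376. 166.]
scene [390. 212.]
scene roll [686.   8.  38.] press 206 -95
scene jar [657. 217.  60.] press 221 116
scene gauge [491. 216.  41.] press 58 149
scene wedge [526. -37.  32.] press 40 -105
top [228. 315.]
top [214. 249.]
top roll [689.   8.  38.] press 209 -95
top jar [651. 217.  60.] press 215 117
top gauge [470. 217.  41.] press 38 154
top wedge [521. -48.  32.] press 33 -115
{'time': 1.8, 'joint_positions': array([ 1.12000074e+00,  3.41993853e-01,  1.52410639e+00, -8.24862935e-06,
        1.27539782e+00, -1.45989663e-01]), 'dq': array([ 0.00184337, -0.00197877, -0.00011251, -0.00055055,  0.00052264,
       -0.00147032]), 'tau': array([ 1.00769535e-04, -4.31103086e+01, -2.44485247e+01,  7.19231204e-02,
        4.81177506e-02,  9.23305805e-06]), 'tool_pos': array([157.53989135, 500.82256858, 226.74146623]), 'tcp_rot': array([3.14150022e+00, 2.15671099e-05, 2.83678913e+00]), 'contact_force': array([0.22765671, 0.52925676, 0.67792642]), 'moment': array([-0.00516125, -0.01635892, -0.0513217 ]), 'finger_force': 0.0, 'grip_width': 91.7911284077439}
```

The fit is good to about 1 px. With tool x along press −x, tool y along press +y and tool z pointing down, I rotate, raise and shut the fingers.

```bash
cat > st.py <<'E'
from h import *
import sys
q=np.load("q.npy");o=bot.get_obs();p=o["tool_pos"];d=p[:2]-q[:2];c,s=np.cos(q[2]),np.sin(q[2])
m=np.array([c*d[0]+s*d[1],-s*d[0]+c*d[1],p[2]])
print("t",round(o["time"],2),"press xyz",m.round(1),"yawerr",round((o["tcp_rot"][2]-q[2]-np.pi+np.pi)%(2*np.pi)-np.pi,4),"F",o["contact_force"].round(1),"w",round(o["grip_width"],1))
if len(sys.argv)>3:
    g=np.array(list(map(float,sys.argv[1:4])));e=g-m;print("go",np.round([-e[0]/100,e[1]/100,-e[2]/100],3))
E
python3 -m handwheel '0 -1 -0.7 0 0 -0.163 -1;0 -1 -0.7 0 0 -0.163 -1;0 -1 -0.7 0 0 -0.163 -1;0 -1 -0.7 0 0 -0.163 -1;0 -1 -0.7 0 0 -0.163 -1;0 -1 -0.7 0 0 -0.163 -1'; python3 st.py 56 12 290
```

```text
time: 2.3
tool_pos: [127.6, 405.5, 296.9]
tcp_rot: [3.141, 0.001, -2.937]
contact_force: [0.0, -0.8, -0.5]
grip_width: 56.1
finger_force: 0.0
t 2.3 press xyz [-258.5  409.6  296.9] yawerr -0.0028 F [ 0.  -0.8 -0.5] w 56.1
go [-3.145 -3.976  0.069]
```

```bash
for i in 1 2 3; do :; done
python3 -m handwheel '-0.79 -1 0 0 0 0 -1;-0.79 -1 0 0 0 0 -1;-0.79 -1 0 0 0 0 -1;-0.79 -1 0 0 0 0 -1' >/dev/null
python3 -m handwheel '-0.79 -1 0 0 0 0 -1;-0.79 -1 0 0 0 0 -1;-0.79 -1 0 0 0 0 -1;-0.79 -1 0 0 0 0 -1' >/dev/null
python3 -m handwheel '-0.79 -1 0 0 0 0 -1;-0.79 -1 0 0 0 0 -1;-0.79 -1 0 0 0 0 -1;-0.79 -1 0 0 0 0 -1;-0.79 -1 0 0 0 0 -1;-0.79 -1 0 0 0 0 -1' >/dev/null
python3 st.py 56 10 285
```

```text
t 3.47 press xyz [-21.9 110.2 295.7] yawerr -0.0023 F [-1.   1.  -0.5] w 0.2
go [-0.779 -1.002  0.107]
```

```bash

python3 -m handwheel '-0.78 -1 0.1 0 0 0 -1;-0.78 -1 0.1 0 0 0 -1;-0.78 -1 0.1 0 0 0 -1;-0.78 -1 0.1 0 0 0 -1;-0.78 -1 0.1 0 0 0 -1;-0.78 -1 0.1 0 0 0 -1' >/dev/null
python3 -m handwheel '0 0 0.35 0 0 0 -1;0 0 0.7 0 0 0 -1;0 0 0.7 0 0 0 -1;0 0 0.7 0 0 0 -1' 
python3 st.py 56 62 215
python3 - <<'E'
from h import *
P=[viewer.capture(n)["frame"][:,:,::-1] for n in("scene","top")]
a=cv2.resize(P[0][100:220,210:340],(400,369),interpolation=2);b=cv2.resize(P[1][160:280,175:305],(400,369),interpolation=2)
cv2.imwrite("pics/c1.png",np.hstack([a,b]))
E
```

```text
time: 4.3
tool_pos: [516.4, 80.4, 216.6]
tcp_rot: [3.141, -0.003, -2.933]
contact_force: [0.4, 0.3, 0.2]
grip_width: 0.7
finger_force: 0.0
t 4.3 press xyz [ 55.   11.4 216.6] yawerr 0.0019 F [0.4 0.3 0.2] w 0.7
go [-0.01   0.506  0.016]
```

View pics/c1.png

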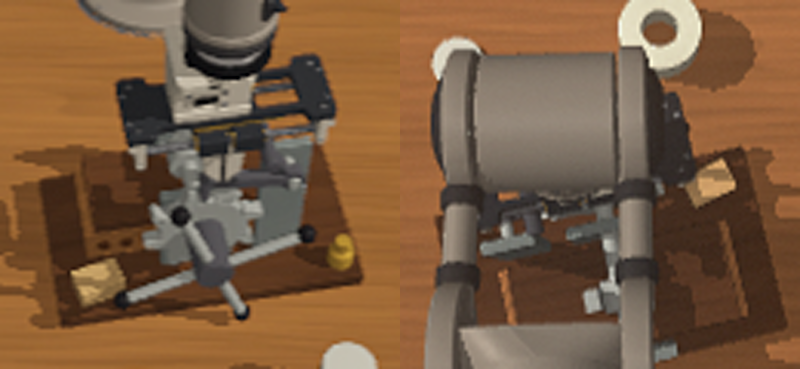

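Left half (scene): the shut fingers hang at about (230,160), just wheel-side of the bar, and all is undisturbed. Now I push the bar to +y.

```bash

python3 -m handwheel '0 0.1 0.02 0 0 0 -1;0 0.18 0.02 0 0 0 -1;0 0.26 0.02 0 0 0 -1;0 0.34 0.02 0 0 0 -1;0 0.42 0.02 0 0 0 -1;0 0.5 0.02 0 0 0 -1;0 0.52 0.02 0 0 0 -1;0 0.52 0.02 0 0 0 -1'
python3 st.py
python3 - <<'E'
from h import *
P=[viewer.capture(n)["frame"][:,:,::-1] for n in("scene","top")]
a=cv2.resize(P[0][100:220,210:340],(650,600),interpolation=2)
cv2.imwrite("pics/c2.png",a)
E
```

```text
time: 5.07
tool_pos: [507.0, 130.8, 214.8]
tcp_rot: [3.141, -0.0, -2.933]
contact_force: [0.2, -0.7, 0.0]
grip_width: 0.8
finger_force: 0.0
t 5.07 press xyz [ 56.2  62.7 214.8] yawerr 0.0013 F [ 0.2 -0.7  0. ] w 0.8
```

View pics/c2.png

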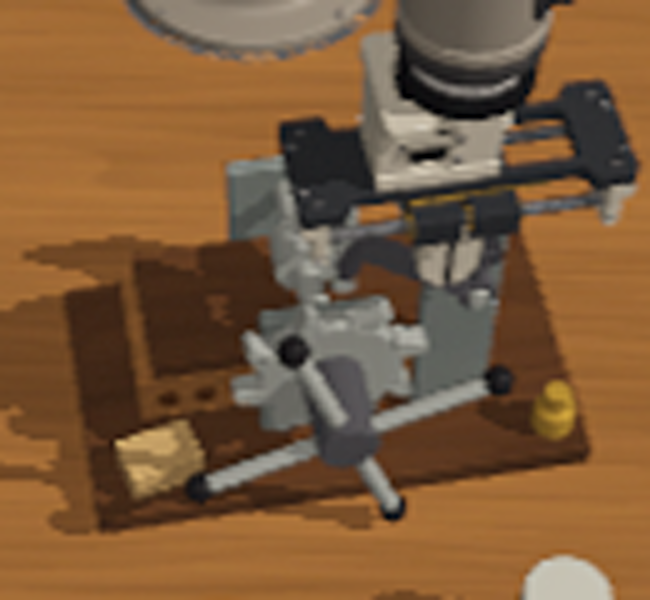

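```bash
python3 - <<'E'
from h import *
q=np.load("q.npy");p=viewer.capture("scene")
for a in(0.2,.3,.4,.5,.6,.7):
    c,s=np.cos(a),np.sin(a)
    y,z=-90,-12; Y=c*y-s*z*-1 if 0 else c*y+s*z; Z=-s*y+c*z
    print(a,((proj(p,toW(q,[40,90+Y,175+Z]))-[210,100])*5).round(), ((proj(p,toW(q,[40,90+Y*.9,175+Z*.9+8]))-[210,100])*5).round(),((proj(p,toW(q,bar(a,68)))-[210,100])*5).round())
E
```

```text
0.2 [328. 299.] [343. 289.] [460. 264.]
0.3 [330. 289.] [345. 280.] [470. 261.]
0.4 [334. 279.] [349. 271.] [480. 258.]
0.5 [339. 270.] [353. 263.] [490. 257.]
0.6 [346. 260.] [359. 254.] [500. 255.]
0.7 [354. 250.] [366. 245.] [510. 255.]
```

The pawl nose is up at about (345,270) and the bar end is near (492,262), so the lift is about 0.5. I add a few mm, back off, rise, and go to the −y side of the upper ball.

```bash

python3 -m handwheel '0 0.06 0 0 0 0 -1;0 0.06 0 0 0 0 -1;0 0.06 0 0 0 0 -1;0 -0.1 0 0 0 0 -1;0 -0.1 -0.35 0 0 0 -1;0 -0.1 -0.7 0 0 0 -1;0 -0.1 -0.7 0 0 0 -1' >/dev/null
python3 -m handwheel '-0.2 -0.3 0 0 0 0 -1;-0.3 -0.6 0 0 0 0 -1;-0.39 -1 0 0 0 0 -1;-0.39 -1 0 0 0 0 -1;-0.39 -1 0 0 0 0 -1'
python3 st.py 95 -80 195
```

```text
time: 6.22
tool_pos: [568.6, 28.4, 283.9]
tcp_rot: [3.141, -0.001, -2.938]
contact_force: [-0.2, 1.1, 0.4]
grip_width: 0.0
finger_force: 0.0
t 6.22 press xyz [ 95.5 -50.2 283.9] yawerr -0.0033 F [-0.2  1.1  0.4] w 0.0
go [ 0.005 -0.298  0.889]
```

```bash

python3 -m handwheel '0 -0.3 0 0 0 0 -1;0 -0.3 0.3 0 0 0 -1;0 -0.3 0.6 0 0 0 -1;0 -0.3 0.88 0 0 0 -1;0 -0.3 0.88 0 0 0 -1;0 -0.3 0.88 0 0 0 -1'
python3 -m handwheel '0 0.1 0 0 0 0 -1;0 0.2 0 0 0 0 -1;0 0.3 0 0 0 0 -1;0 0.4 0 0 0 0 -1;0 0.5 0 0 0 0 -1;0 0.6 0 0 0 0 -1;0 0.7 0 0 0 0 -1;0 0.7 0 0 0 0 -1'
python3 st.py 95 2 195
cat > fit.py <<'E'
from h import *
import sys
q=np.load("q.npy");p=viewer.capture("scene")
cv2.imwrite(sys.argv[1],cv2.resize(p["frame"][100:220,210:340,::-1],(650,600),interpolation=2))
for w in(.3,.4,.5,.6,.7,.8):print(w,[((proj(p,toW(q,ball(w,k)))-[210,100])*5).round().tolist() for k in range(4)])
E
python3 fit.py pics/c3.png
```

```text
time: 6.72
tool_pos: [573.5, 1.8, 196.2]
tcp_rot: [3.14, -0.003, -2.933]
contact_force: [0.9, 1.0, 0.1]
grip_width: 0.5
finger_force: 0.0
time: 7.38
tool_pos: [559.6, 71.6, 197.2]
tcp_rot: [3.141, 0.001, -2.932]
contact_force: [-0.4, -0.2, 0.1]
grip_width: 0.2
finger_force: 0.0
t 7.38 press xyz [ 95.5  -6.  197.2] yawerr 0.0019 F [-0.4 -0.2  0.1] w 0.2
go [0.005 0.08  0.022]
0.3 [[354.0, 334.0], [499.0, 412.0], [334.0, 519.0], [185.0, 453.0]]
0.4 [[371.0, 333.0], [496.0, 422.0], [319.0, 520.0], [186.0, 444.0]]
0.5 [[387.0, 332.0], [492.0, 431.0], [305.0, 521.0], [188.0, 434.0]]
0.6 [[403.0, 333.0], [486.0, 440.0], [290.0, 521.0], [192.0, 425.0]]
0.7 [[418.0, 334.0], [479.0, 449.0], [277.0, 520.0], [198.0, 415.0]]
0.8 [[432.0, 337.0], [471.0, 458.0], [263.0, 518.0], [205.0, 405.0]]
```

View pics/c3.png

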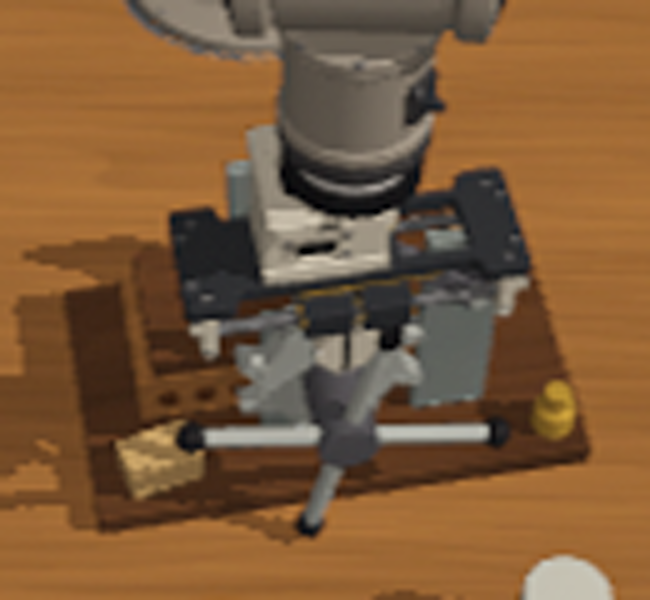

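The balls at (496,432), (311,522) and (192,434) put the wheel at about 0.48. I push 14 mm more, then retreat and check.

```bash

python3 -m handwheel '0 0.05 0 0 0 0 -1;0 0.1 0 0 0 0 -1;0 0.14 0 0 0 0 -1;0 0.14 0 0 0 0 -1;0 0.14 0 0 0 0 -1;0 -0.15 0 0 0 0 -1;0 -0.3 0 0 0 0 -1;0 -0.3 0 0 0 0 -1'
python3 -m handwheel '0 0 -0.4 0 0 0 -1;0 0 -0.8 0 0 0 -1;0 0 -0.9 0 0 0 -1;0 0 -0.9 0 0 0 -1'
python3 st.py 56 130 280
python3 fit.py pics/c4.png
```

```text
time: 8.1
tool_pos: [566.8, 37.8, 196.8]
tcp_rot: [-3.142, 0.001, -2.937]
contact_force: [0.2, 0.2, 0.5]
grip_width: 0.6
finger_force: 0.0
time: 8.43
tool_pos: [567.6, 40.6, 291.0]
tcp_rot: [-3.141, 0.008, -2.934]
contact_force: [0.2, 0.8, 0.1]
grip_width: 0.2
finger_force: 0.0
t 8.43 press xyz [ 97.  -38.1 291. ] yawerr 0.0004 F [0.2 0.8 0.1] w 0.2
go [0.41  1.681 0.11 ]
0.3 [[354.0, 334.0], [499.0, 412.0], [334.0, 519.0], [185.0, 453.0]]
0.4 [[371.0, 333.0], [496.0, 422.0], [319.0, 520.0], [186.0, 444.0]]
0.5 [[387.0, 332.0], [492.0, 431.0], [305.0, 521.0], [188.0, 434.0]]
0.6 [[403.0, 333.0], [486.0, 440.0], [290.0, 521.0], [192.0, 425.0]]
0.7 [[418.0, 334.0], [479.0, 449.0], [277.0, 520.0], [198.0, 415.0]]
0.8 [[432.0, 337.0], [471.0, 458.0], [263.0, 518.0], [205.0, 405.0]]
```

View pics/c4.png

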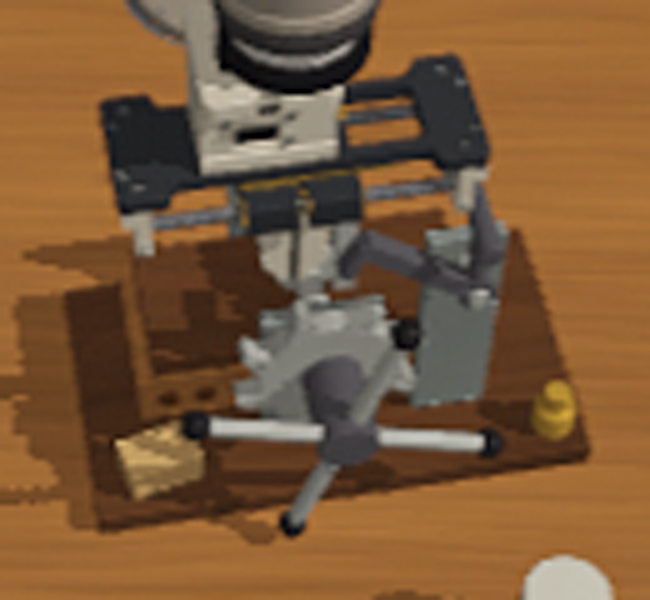

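The wheel is at about 0.61, with balls at (406,333), (490,441) and (292,522), and the pawl is up. Now I go to the far side of the bar.

```bash

python3 -m handwheel '0.2 0.4 0 0 0 0 -1;0.4 0.8 0 0 0 0 -1;0.41 1 0 0 0 0 -1;0.41 1 0 0 0 0 -1' >/dev/null
python3 -m handwheel '0 0.4 0 0 0 0 -1;0 0.8 0 0 0 0 -1;0 0.8 0 0 0 0 -1;0 0.8 0.3 0 0 0 -1;0 0.8 0.6 0 0 0 -1;0 0.8 0.75 0 0 0 -1;0 0.8 0.75 0 0 0 -1'
python3 st.py 56 92 215
```

```text
time: 9.4
tool_pos: [486.4, 206.7, 206.8]
tcp_rot: [-3.141, -0.01, -2.934]
contact_force: [0.3, -0.3, 0.5]
grip_width: 0.7
finger_force: 0.0
t 9.4 press xyz [ 51.7 141.2 206.8] yawerr 0.0003 F [ 0.3 -0.3  0.5] w 0.7
go [-0.043 -0.492 -0.082]
```

```bash

python3 -m handwheel '-0.04 -0.1 -0.06 0 0 0 -1;-0.04 -0.18 -0.06 0 0 0 -1;-0.04 -0.26 -0.06 0 0 0 -1;-0.04 -0.34 -0.06 0 0 0 -1;-0.04 -0.42 -0.06 0 0 0 -1;-0.04 -0.5 -0.06 0 0 0 -1;-0.04 -0.5 -0.06 0 0 0 -1'
python3 st.py 56 87 215
python3 -m handwheel '0 -0.03 0 0 0 0 -1;0 -0.05 0 0 0 0 -1;0 -0.05 0 0 0 0 -1'
python3 st.py 56 87 215
python3 fit.py pics/c5.png
```

```text
time: 9.98
tool_pos: [503.5, 157.8, 217.9]
tcp_rot: [-3.141, 0.0, -2.936]
contact_force: [-0.4, 0.4, 0.1]
grip_width: 0.5
finger_force: 0.0
t 9.98 press xyz [ 58.4  89.8 217.9] yawerr -0.0014 F [-0.4  0.4  0.1] w 0.5
go [ 0.024 -0.028  0.029]
time: 10.23
tool_pos: [504.1, 154.4, 217.7]
tcp_rot: [-3.142, -0.0, -2.934]
contact_force: [-0.2, -1.0, -0.2]
grip_width: 0.4
finger_force: 0.0
t 10.23 press xyz [ 58.3  86.4 217.7] yawerr 0.0001 F [-0.2 -1.  -0.2] w 0.4
go [0.023 0.006 0.027]
0.3 [[354.0, 334.0], [499.0, 412.0], [334.0, 519.0], [185.0, 453.0]]
0.4 [[371.0, 333.0], [496.0, 422.0], [319.0, 520.0], [186.0, 444.0]]
0.5 [[387.0, 332.0], [492.0, 431.0], [305.0, 521.0], [188.0, 434.0]]
0.6 [[403.0, 333.0], [486.0, 440.0], [290.0, 521.0], [192.0, 425.0]]
0.7 [[418.0, 334.0], [479.0, 449.0], [277.0, 520.0], [198.0, 415.0]]
0.8 [[432.0, 337.0], [471.0, 458.0], [263.0, 518.0], [205.0, 405.0]]
```

View pics/c5.png

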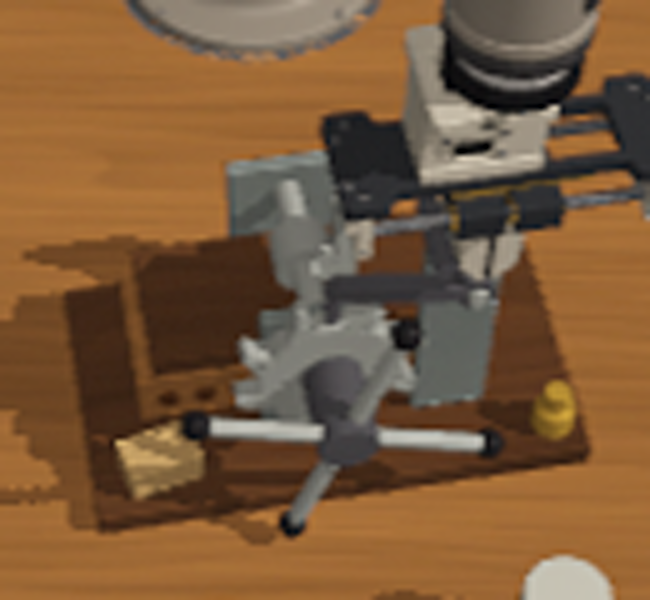

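The arm at (325–470, 285) is nearly level and there is little force yet, so it is nearly home. I press further until it resists.

```bash

for a in 1; do python3 -m handwheel '0 -0.03 0 0 0 0 -1;0 -0.05 0 0 0 0 -1;0 -0.05 0 0 0 0 -1'>/dev/null; python3 st.py
python3 -m handwheel '0 -0.03 0 0 0 0 -1;0 -0.03 0 0 0 0 -1'>/dev/null; python3 st.py; done
```

```text
t 10.53 press xyz [ 58.3  83.4 217.7] yawerr 0.0004 F [-1.9  7.6 -0.3] w 0.4
t 10.7 press xyz [ 58.3  83.  217.6] yawerr 0.001 F [-2.9 19.3  0.6] w 0.6
```

A hard stop at about 83 mm with 19 N: the pawl is seated. I retreat and verify.

```bash

python3 -m handwheel '0 0.2 0 0 0 0 -1;0 0.5 0 0 0 0 -1;0 0.6 -0.3 0 0 0 -1;0 0.6 -0.7 0 0 0 -1;0 0.8 -0.9 0 0 0 -1;0 1 -0.9 0 0 0 -1;0 1 -0.9 0 0 0 -1' >/dev/null
python3 -m handwheel '0.4 0.4 0 0 0 0 -1;0.8 0.8 0 0 0 0 -1;1 1 0 0 0 0 -1;1 1 0 0 0 0 -1;1 1 0 0 0 0 -1'
python3 fit.py pics/c6.png; python3 - <<'E'
from h import *
q=np.load("q.npy");p=viewer.capture("scene")
for a in(0,.1,.2,.3):print(a,[((proj(p,toW(q,bar(a,x)))-[210,100])*5).round().tolist() for x in(12,68)])
E
```

```text
time: 11.7
tool_pos: [363.9, 323.0, 307.7]
tcp_rot: [3.141, -0.001, -2.93]
contact_force: [-0.0, 0.1, -0.0]
grip_width: 0.4
finger_force: 0.0
0.3 [[354.0, 334.0], [499.0, 412.0], [334.0, 519.0], [185.0, 453.0]]
0.4 [[371.0, 333.0], [496.0, 422.0], [319.0, 520.0], [186.0, 444.0]]
0.5 [[387.0, 332.0], [492.0, 431.0], [305.0, 521.0], [188.0, 434.0]]
0.6 [[403.0, 333.0], [486.0, 440.0], [290.0, 521.0], [192.0, 425.0]]
0.7 [[418.0, 334.0], [479.0, 449.0], [277.0, 520.0], [198.0, 415.0]]
0.8 [[432.0, 337.0], [471.0, 458.0], [263.0, 518.0], [205.0, 405.0]]
0 [[420.0, 201.0], [441.0, 272.0]]
0.1 [[429.0, 197.0], [451.0, 268.0]]
0.2 [[439.0, 193.0], [460.0, 264.0]]
0.3 [[448.0, 190.0], [470.0, 261.0]]
```

View pics/c6.png

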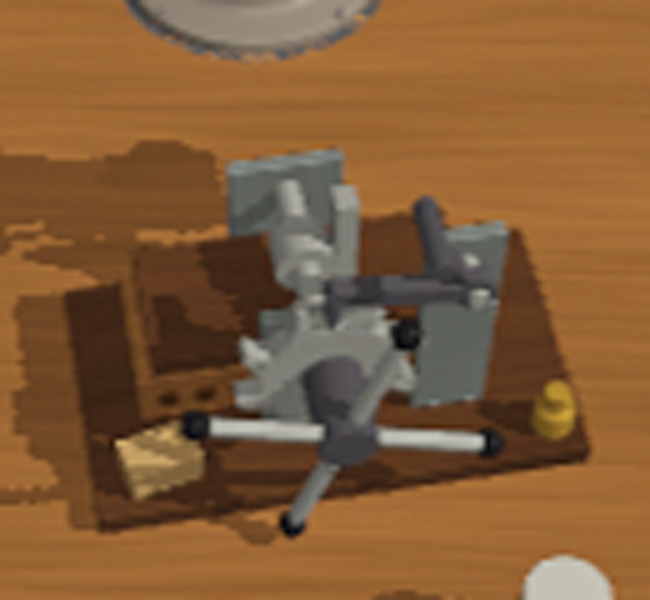

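The bar runs from (426,203) to about (443,272), the same as at the start, so the pawl is home. The wheel is at about 0.61 and the bystanders in view (wedge, gauge) are unmoved.

```bash
python3 -c "
from plant import bot
print(bot.close_job())"
```

```text
the job is handed in; nothing more can be done
None
```

The job is handed in: the pawl was lifted, the star wheel pushed back one notch (about 0.61 rad by camera), and the pawl pressed home against its stop. The arm ended clear of the press; the hand-in call returned no verdict.

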